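Set the hook stand to width and hang the file racks

TASK

Set the hook stand to width and hang up the file racks from the plywood board. First, for each of the two hook posts: slacken its red clamp knob, slide the post until its white pointer is on its red line, and tighten the knob firmly again; only then hang every rack by its top bar, one rack to a pair of facing hooks (any pair), with the bar fully down in both hooks, and leave them hanging still. Do not disturb the try square, the block plane or the oil tin.

Things in the scene. Friction and masses are not known exactly. Their poses are not given: they have to be found in the camera images.
- stand: Hook stand, foot 60 x 360 x 30 mm fixed on the bench, with a rail and two sliding posts (149 mm tall), left (+y) and right. From each a steel arm 10 mm wide runs 265 mm along stand +x, away from the robot, top 110 mm above the bench, with 3 U hooks of flared prongs (21 mm clear, 24 mm deep, tops 136 mm up), 80 mm apart. Origin: on the bench, under the middle of the post line; y along the rail.
- board: plywood board fixed on the bench on which the racks stand at the start, 300 x 240 x 12 mm, origin under its centre.
- left_post (a joint): left post (blue carriage, white pointer) along the rail, m: 0 = 40 mm from the stand's middle, growing as it moves outwards (stand +y), to 0.090. 0.060 = pointer on its red line across the foot, 100 mm from the middle (both there: arms 200 mm apart, as suits the racks). With its clamp slack it slides with about 2 N and stays where left; it may be moved by its knob.
- left_clamp (a joint): turn of the red clamp knob, rad: 0 = slack, growing clockwise seen from above (tightening), stop at 1.4; grips from about 0.6, firmly locked above 1.0; starts locked, needs about 0.3 N m, stays where left. Its bar grip (50 long, 12 thick, 26 mm tall) is centred over the left post, 176 mm above the bench; at 0 the bar lies along stand x, and turns clockwise from there with the joint.
- right_post (a joint): right post (blue carriage, white pointer) along the rail, m: 0 = 40 mm from the stand's middle, growing as it moves outwards (stand -y), to 0.090. 0.060 = pointer on its red line across the foot, 100 mm from the middle (both there: arms 200 mm apart, as suits the racks). With its clamp slack it slides with about 2 N and stays where left; it may be moved by its knob.
- right_clamp (a joint): turn of the red clamp knob, rad: 0 = slack, growing clockwise seen from above (tightening), stop at 1.4; grips from about 0.6, firmly locked above 1.0; starts locked, needs about 0.3 N m, stays where left. Its bar grip (50 long, 12 thick, 26 mm tall) is centred over the right post, 176 mm above the bench; at 0 the bar lies along stand x, and turns clockwise from there with the joint.
- seat_left1 (a point): seat of hook 1 on the left arm (80 mm out from the post): the middle of the arm's top face between the prongs, where a bar's underside comes to rest. Axes as the stand's.
- seat_right1 (a point): seat of hook 1 on the right arm, likewise; together with seat_left1 it makes one pair.
- seat_left2 (a point): seat of hook 2 on the left arm (160 mm out from the post): the middle of the arm's top face between the prongs, where a bar's underside comes to rest. Axes as the stand's.
- seat_right2 (a point): seat of hook 2 on the right arm, likewise; together with seat_left2 it makes one pair.
- seat_left3 (a point): seat of hook 3 on the left arm (240 mm out from the post): the middle of the arm's top face between the prongs, where a bar's underside comes to rest. Axes as the stand's.
- seat_right3 (a point): seat of hook 3 on the right arm, likewise; together with seat_left3 it makes one pair.
- rack1: File rack, red end caps (may be absent), about 0.35 kg, on a foot 50 x 162 x 16 mm; uprights at y +/-75 (12 mm thick); pale top bar along y, 12 mm thick (x), from z 82 to 100 mm, end caps 26 x 8 x 26 mm at y +/-125. Hooks go under the bar in the 40 mm gaps by the caps, centred at y +/-101. 4 handles, tops z 56. Origin: centre of the underside. Hung: underside 28 mm above the bench.
- rack1_left (a point): underside of rack1's top bar in the gap at its +y end (rack frame 0, 101, 82 mm).
- rack1_right (a point): underside of rack1's top bar in the gap at its -y end (rack frame 0, -101, 82 mm).
- rack2: File rack, green end caps (may be absent), about 0.35 kg, on a foot 50 x 162 x 16 mm; uprights at y +/-75 (12 mm thick); pale top bar along y, 12 mm thick (x), from z 82 to 100 mm, end caps 26 x 8 x 26 mm at y +/-125. Hooks go under the bar in the 40 mm gaps by the caps, centred at y +/-101. 4 handles, tops z 56. Origin: centre of the underside. Hung: underside 28 mm above the bench.
- rack2_left (a point): underside of rack2's top bar in the gap at its +y end (rack frame 0, 101, 82 mm).
- rack2_right (a point): underside of rack2's top bar in the gap at its -y end (rack frame 0, -101, 82 mm).
- rack3: File rack, yellow end caps (may be absent), about 0.35 kg, on a foot 50 x 162 x 16 mm; uprights at y +/-75 (12 mm thick); pale top bar along y, 12 mm thick (x), from z 82 to 100 mm, end caps 26 x 8 x 26 mm at y +/-125. Hooks go under the bar in the 40 mm gaps by the caps, centred at y +/-101. 4 handles, tops z 56. Origin: centre of the underside. Hung: underside 28 mm above the bench.
- rack3_left (a point): underside of rack3's top bar in the gap at its +y end (rack frame 0, 101, 82 mm).
- rack3_right (a point): underside of rack3's top bar in the gap at its -y end (rack frame 0, -101, 82 mm).
- square: bystander: try square lying flat on the bench, dark wooden stock 110 mm, steel blade 150 mm; origin under the stock's middle.
- plane: bystander: small block plane, 45 x 150 x 52 mm; origin under its centre.
- oil_tin: bystander: red oil tin, 68 mm across, 90 mm tall; origin under its centre.

How it is judged:
By the outcome, as a careful person would: the job done as asked, in the order asked, and still so for the second after the job is handed in, with the robot touching nothing.
Of rack1, rack2, rack3 only 2 to 3 are there at a start; the rules pass over those that are not, and their reading is None.
At some moment in a run one of rack1, rack2, rack3 may be knocked a few centimetres aside while the robot is not near it.
It also fails if it takes over 210 s, if anything falls off the work surface, if the arm or the gripper's body presses on something with over 40 N, if the wrist force passes 120 N, or if a joint passes its speed limit or range.

ROBOT

A 6-joint arm with a two-finger parallel gripper is mounted at the origin on the work surface. World frame = base frame: x ahead of the robot, y to its left, z up, the work surface at z = 0. Lengths are in m, angles in degrees, forces in N, time in s.
With the tool pointing down it reaches from about 0.3 to 0.75 m from the base axis. Payload 8.5 kg.
Tool frame: the origin (TCP) lies on the centre line of the jaws, within the pads' length; the fingertips stand 11 mm ahead of it and the grasp point (between the pads) lies 8 mm behind it; z points along the fingers, y is the line along which they close (so a half turn about z gives the same grasp; the last joint's range is limited). The gripper opens to 85 mm and grips with 20 to 120 N. Pads are 22 mm wide; open, the fingers measure 114 mm over their backs; the gripper's body (76 mm by 85 mm) begins 54 mm behind the grasp point. The pads swing forward as they close: fully open they stand 13 mm farther back than shut.
Start: joints at [59.284, 21.807, 74.336, -0, 83.858, -12.336], TCP at [0.173, 0.522, 0.242] pointing down, gripper open.
Joint ranges: [-178.18, 178.18], [-50.72, 133.34], [12.68, 142.11], [-81.47, 261.47], [9.98, 163.14], [-165.26, 165.26]. Speed limits (degrees/s): [136.94, 136.94, 180, 180, 180, 180].

INTERFACE

Orientations are given as a 3x3 rotation matrix whose columns are the frame's x, y, z axes.
In Python, from rig import env gives the robot as it stands.
- The arm moves only by the tool shift_gripper, called after ">>>" as a command line: name --argument value ..., lists and objects as JSON in quotes. Schema: {"type":"object","properties":{"segments":{"type":"string"},"squeeze":{"type":"number"},"only":{"type":"string"},"quiet":{"type":"boolean"},"lines":{"type":"string"}},"required":["segments"],"additionalProperties":false}. segments is a string of 1 to 10 rows, parted by semicolons, with the numbers parted by commas; each row has 5 numbers: dx, dy, dz in units of 25 mm, then a turn about the tool's z in units of 2 degrees, then the finger opening in m; each row shifts and turns the commanded pose from where the row before left it, along the tool's axes as they then stand; what a row does not reach is not made up. A row lasts 1/10 s, in which the tool goes at most 0.05 m and 8.59 degrees, less where a joint would pass 70% of its speed; a pose out of reach is approached as far as the arm can. The fingers move at their own pace and stop on an object; squeeze is the grip in N (left out, the last holds). Time passes only in rows, so rows that do not move let the fingers close. The tool returns the time, the measured TCP pose, the force, the opening and the grip force at its end. only (a regular expression) keeps the lines of the reply that match it, lines (a string "A,B") keeps lines A to B, and quiet returns only ok. Input that does not fit is refused with a message, and nothing moves.
- env.observe(): the state, without advancing time (a new reading comes with each control period).
- env.get_image(name): name is "scene" or "top"; returns a dict with "pixels" (420x560x3 uint8, red, green, blue), "K" (3x3 intrinsics, pixels), "distortion" ([k1, k2, p1, p2, k3] as OpenCV has them; the pictures are not rectified), "extrinsics" (4x4, takes a point from world to camera coordinates). Camera axes: x right, y down, z forward; pixel columns grow to the right and rows downward; lengths in m; the calibration is good to about 2 mm. A picture is of the moment at which its call begins. There is no depth.
- env.close_job(): hands the job in; it is judged then, once.
The state is a dict: "time_s": time; "q": joint angles; "qvel": joint speeds; "joint_efforts": joint torques, N m; "position": TCP position; "tool_rot": TCP orientation; "ft_force": force on the tool from outside, world axes, zero at the start; "wrist_torque": the same for the moment, N m; "grip_width": finger opening in m; "gripper_force": force on a finger pad.
Only numpy, scipy, OpenCV 4.12 (cv2) and the standard library are available. Lean on these libraries where they do the work, as an engineer would, in place of code of your own. Each camera call takes 0.05 s, during which the arm holds its last target. There are 200 camera calls.

## Working session

There is one attempt and no reset: what is moved stays moved. The work goes in short steps, Python scripts to look and compute and a tool call to move; the robot and the scene stay as the last step left them, time stands still between calls to the robot, and variables do not carry over. Pictures are saved under pics/ and viewed, at most 18 in all, crops included, and the job is handed in when it is done.

```bash
ls; mkdir -p pics
```

Run:
```python
from rig import env
import cv2
s=env.observe();print({k:(v.tolist() if hasattr(v,'tolist') else v) for k,v in s.items()})
for n in("scene","top"):
    d=env.get_image(n);cv2.imwrite(f"pics/{n}0.png",cv2.resize(d["pixels"][:,:,::-1],(800,600),interpolation=cv2.INTER_CUBIC))
    print(n,d["K"],d["distortion"],d["extrinsics"])
```

```text
pics
rig.py
{'time_s': 0.0, 'q': [59.28280447140311, 21.840411575183275, 74.38437179836565, -0.001745173354607567, 83.8581750254655, -12.334657794278517], 'qvel': [0.049971937683187605, 0.04539249723262046, 0.01518837778351369, 0.011245928034507425, 0.011531037448785524, -0.12701741744226724], 'joint_efforts': [0.0002164642455682042, -44.84638810157776, -23.12752068042755, -0.0001489887517891475, 0.004797701840288937, -1.4546959050676378e-05], 'position': [0.17330208849165818, 0.5216908218763108, 0.24171943877392998], 'tool_rot': [[-0.9489731040111984, 0.3153562092417448, -0.0007135516997964879], [0.31535689245585363, 0.9489723084551925, -0.001260224507883023], [0.0002797211801584249, -0.001420942609651133, -0.999998951338531]], 'ft_force': [-0.8969959814512866, 0.19299222893950121, -0.35713368938065], 'wrist_torque': [0.0855411272327328, -0.015708974228179896, 0.0011315109157758211], 'gripper_force': 0.0, 'grip_width': 0.08592514045888004}
scene [[538.22636316   0.         279.19654023]
 [  0.         538.22636316 215.01283148]
 [  0.           0.           1.        ]] [-0.18815316  0.          0.          0.          0.        ] [[ 0.64879629  0.76090173 -0.00958856 -0.48627635]
 [ 0.60541335 -0.5237683  -0.5992841  -0.24627244]
 [-0.46101849  0.38300826 -0.800479    1.53257996]
 [ 0.          0.          0.          1.        ]]
top [[446.31010777   0.         278.73101987]
 [  0.         446.31010777 206.86240612]
 [  0.           0.           1.        ]] [-0.05043328  0.          0.          0.          0.        ] [[ 0.01027546 -0.99977578  0.01851502  0.08702682]
 [-0.99665824 -0.01174045 -0.08083638  0.61599651]
 [ 0.08103563 -0.01762252 -0.9965554   1.05213459]
 [ 0.          0.          0.          1.        ]]
```

View pics/scene0.png

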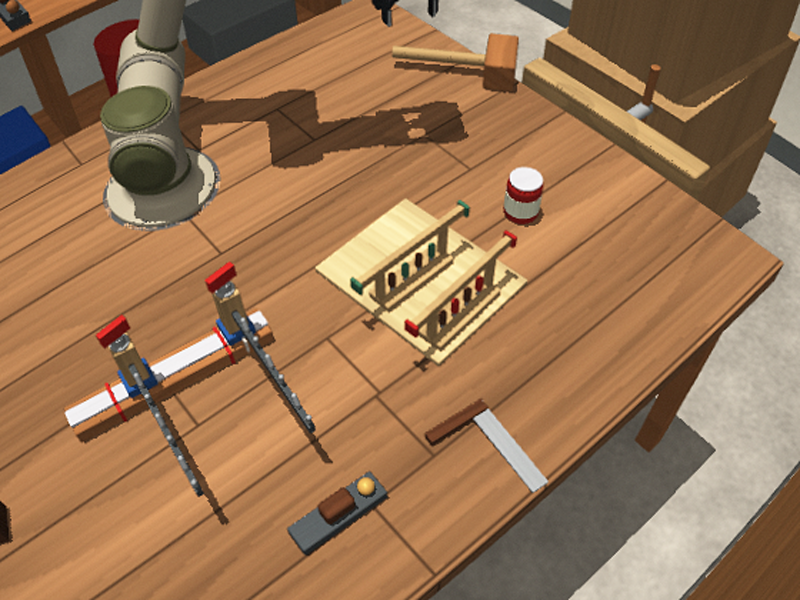

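View pics/top0.png

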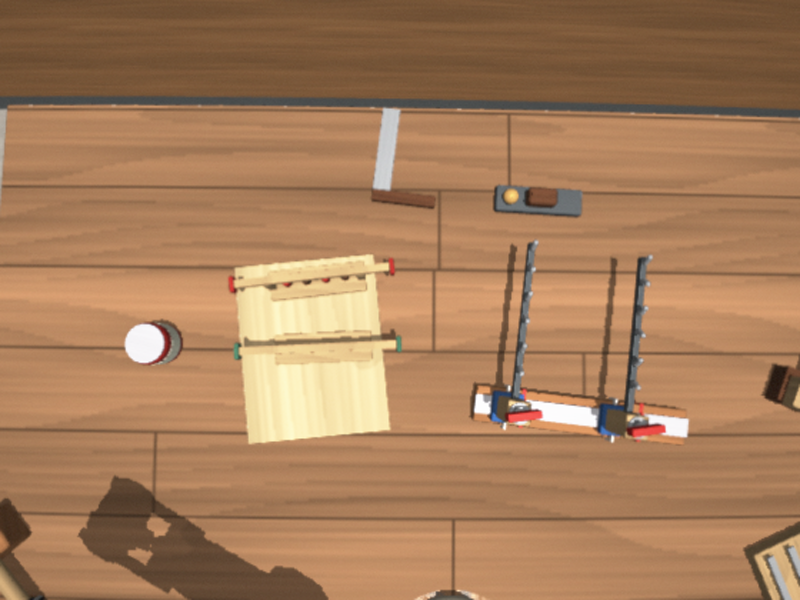

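Create h.py:
```python
from rig import env
import cv2, numpy as np, json
def grab(tag):
    o={}
    for n in("scene","top"):
        d=env.get_image(n); o[n]=d
        cv2.imwrite(f"pics/raw_{tag}_{n}.png",d["pixels"][:,:,::-1])
    return o
def crop(src,dst,x,y,w,h,s):
    im=cv2.imread(src)[y:y+h,x:x+w]; cv2.imwrite(dst,cv2.resize(im,None,fx=s,fy=s,interpolation=cv2.INTER_CUBIC))
C={"scene":(np.array([[538.22636316,0,279.19654023],[0,538.22636316,215.01283148],[0,0,1]]),np.array([-0.18815316,0,0,0,0]),
 np.array([[0.64879629,0.76090173,-0.00958856,-0.48627635],[0.60541335,-0.5237683,-0.5992841,-0.24627244],[-0.46101849,0.38300826,-0.800479,1.53257996]])),
"top":(np.array([[446.31010777,0,278.73101987],[0,446.31010777,206.86240612],[0,0,1]]),np.array([-0.05043328,0,0,0,0]),
 np.array([[0.01027546,-0.99977578,0.01851502,0.08702682],[-0.99665824,-0.01174045,-0.08083638,0.61599651],[0.08103563,-0.01762252,-0.9965554,1.05213459]]))}
def und(n,p): K,D,E=C[n]; return cv2.undistortPoints(np.array([[p]],float),K,D)[0,0]
def tri(ps,pt):
    X=cv2.triangulatePoints(C["scene"][2],C["top"][2],und("scene",ps).reshape(2,1),und("top",pt).reshape(2,1))[:,0]
    X=X[:3]/X[3]; r=[np.linalg.norm(proj(n,X)-p) for n,p in(("scene",ps),("top",pt))]
    return X,np.round(r,1)
def proj(n,X): K,D,E=C[n]; return cv2.projectPoints(np.array([X],float),cv2.Rodrigues(E[:,:3])[0],E[:,3],K,D)[0][0,0]
def atz(n,p,z):
    K,D,E=C[n]; R=E[:,:3]; c=-R.T@E[:,3]; d=R.T@np.append(und(n,p),1); return c+d*(z-c[2])/d[2]
```

Run:
```python
from h import *
grab("0")
crop("pics/raw_0_scene.png","pics/c1.png",40,170,200,150,4)
crop("pics/raw_0_top.png","pics/c2.png",310,165,200,150,4)
crop("pics/raw_0_scene.png","pics/c3.png",220,120,200,150,4)
crop("pics/raw_0_top.png","pics/c4.png",140,170,200,150,4)
```

```text
(no output)
```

View pics/c1.png

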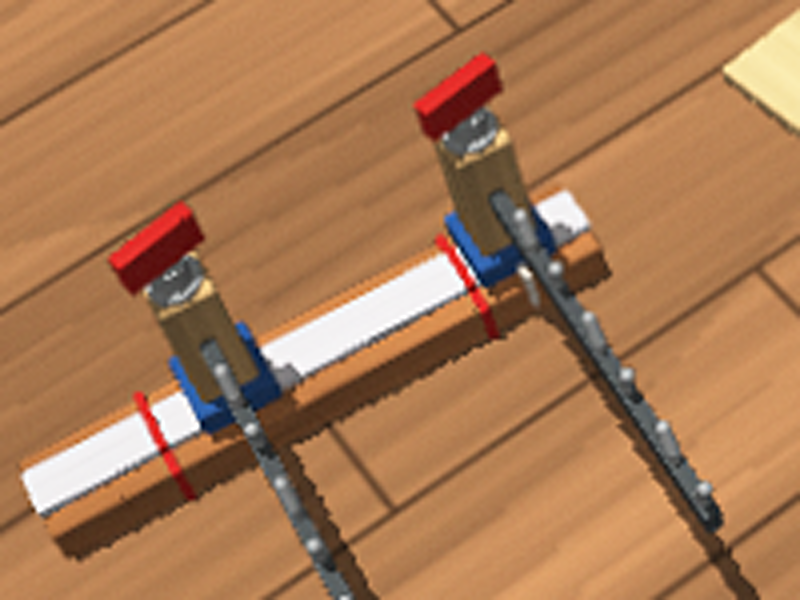

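View pics/c2.png

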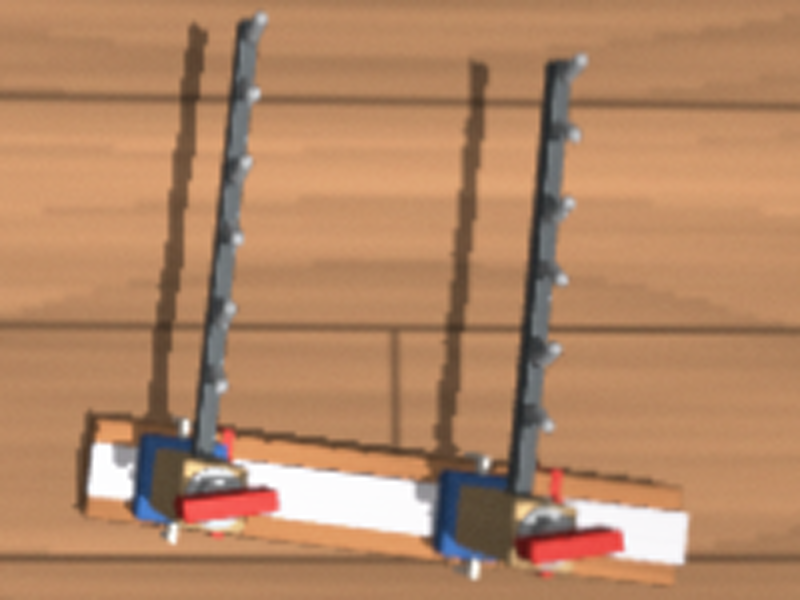

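View pics/c3.png

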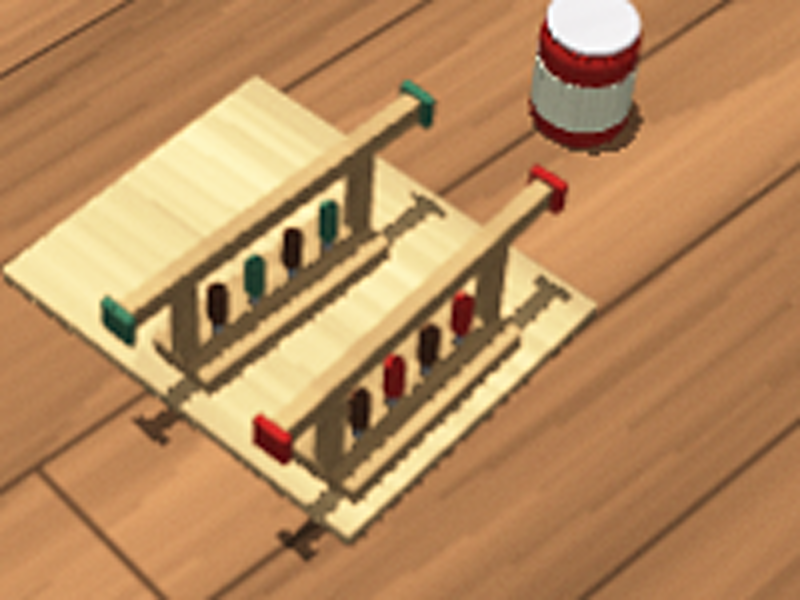

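View pics/c4.png

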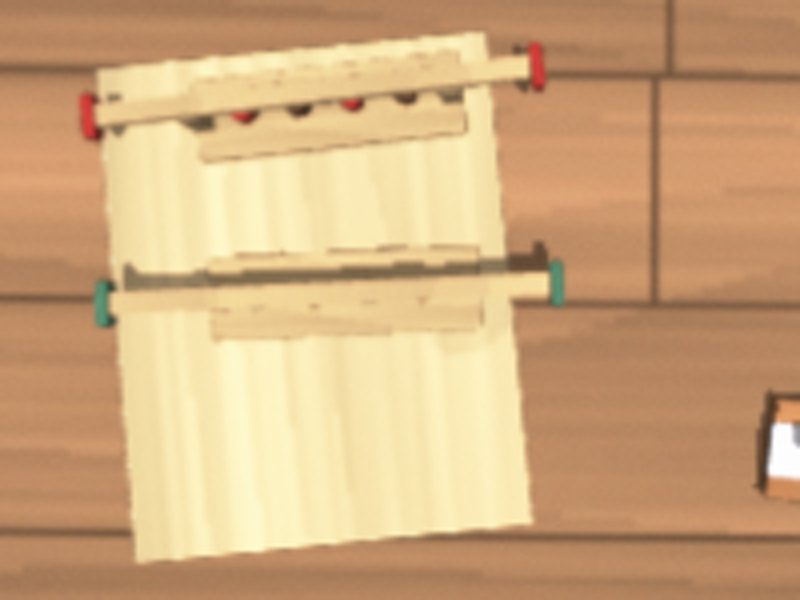

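Two racks stand on the board: green nearer the robot, red farther. c1 shows the right knob top at about (151,241) and the left at (456,88); c2 shows them at (570,545) and (228,504). The left post is outside its red line and the right post inside its own.

Run:
```python
from h import *
def T(name,a,b,oa,ob):
    X,r=tri((oa[0]+a[0]/4,oa[1]+a[1]/4),(ob[0]+b[0]/4,ob[1]+b[1]/4)); print(name,np.round(X,4),r); return X
S=(40,170);P=(310,165)
L=T("knobL",(456,88),(228,504),S,P);R=T("knobR",(151,241),(570,545),S,P)
c=[T("foot L-x",(572,190),(85,513),S,P),T("foot L+x",(600,238),(95,415),S,P),T("foot R-x",(22,465),(673,583),S,P),T("foot R+x",(50,517),(685,488),S,P)]
T("lineL+x top",(488,318),(230,430),S,P)
T("armtipL",(715,500),(250,22),S,P)
O=np.mean(c,0);v=(c[0]+c[1]-c[2]-c[3])/2;print("center",O,"len",np.linalg.norm(v),"yaw y",np.degrees(np.arctan2(-v[0],v[1])))
# knob mids rel
u=v[:2]/np.linalg.norm(v[:2]);n=np.array([u[1],-u[0]])
for k in(L,R):print("stand xy",n@(k-O)[:2],u@(k-O)[:2])
S=(220,120);P=(140,170)
for nm,a,b,a2,b2 in(("green",(417,103),(104,303),(119,318),(557,281)),("red",(548,188),(88,116),(273,438),(538,66))):
    p=T(nm+"+",a,b,S,P);q=T(nm+"-",a2,b2,S,P);d=p-q;print(np.linalg.norm(d),"mid",(p+q)/2,"yaw",np.degrees(np.arctan2(-d[0],d[1])))
# refined bar from top image
for nm,a,b in(("g",(110,302),(550,284)),("r",(97,112),(530,69))):
    p,q=[atz("top",(140+t[0]/4,170+t[1]/4),.112) for t in(a,b)];d=p-q;print(nm,np.linalg.norm(d),(p+q)/2,np.degrees(np.arctan2(-d[0],d[1])))
```

```text
knobL [ 0.4324 -0.0846  0.1832] [0.2 0.2]
knobR [ 0.4112 -0.2636  0.1814] [0.3 0.3]
foot L-x [ 0.4125 -0.0297  0.0218] [2.1 2.2]
foot L+x [ 0.4684 -0.0378  0.0379] [0.2 0.2]
foot R-x [ 0.3702 -0.388   0.0281] [0.7 0.7]
foot R+x [ 0.428  -0.3882  0.048 ] [0. 0.]
lineL+x top [ 0.4607 -0.1193  0.0232] [0.9 0.9]
armtipL [ 0.6922 -0.1117  0.1171] [0.8 0.7]
center [ 0.41977392 -0.21093172  0.03394351] len 0.3568579749171998 yaw y -6.660095484578438
stand xy -0.0020707115438609817 0.12690200168974566
stand xy -0.002399502800747576 -0.05330158936199576
green+ [0.5196 0.3449 0.1021] [0.3 0.3]
green- [0.5347 0.0942 0.1064] [0.4 0.4]
0.2512676868951802 mid [0.52715962 0.21954742 0.1042298 ] yaw 3.4623252905902895
red+ [0.6235 0.3568 0.1016] [0.1 0.1]
red- [0.655  0.1063 0.1042] [0.6 0.6]
0.2524769367585083 mid [0.63921266 0.23157023 0.10287375] yaw 7.172692452705084
g 0.24181833339626316 [0.52614995 0.21804768 0.112     ] 2.9865232430583704
r 0.24094047961967677 [0.6379787  0.22938094 0.112     ] 6.3970826338555575
```

Run:
```python
from h import *
from scipy.optimize import least_squares
S=(40,170);P=(310,165)
g=lambda n,p:((S if n=="scene" else P)[0]+p[0]/4,(S if n=="scene" else P)[1]+p[1]/4)
for nm,n,ps in(("L","scene",[(440,240),(462,282),(482,315)]),("R","scene",[(140,395),(158,432),(180,470)]),("L","top",[(231,437),(217,533)]),("R","top",[(557,475),(546,573)])):
    print(nm,n,[np.round(atz(n,g(n,p),.031)[:2],4).tolist() for p in ps])
obs=[("scene",(456,88),"kL"),("top",(228,504),"kL"),("scene",(151,241),"kR"),("top",(570,545),"kR"),
("scene",(572,190),(-.03,.18)),("scene",(600,238),(.03,.18)),("scene",(22,465),(-.03,-.18)),("scene",(50,517),(.03,-.18)),
("top",(90,414),(.03,.18)),("top",(85,516),(-.03,.18)),("top",(685,488),(.03,-.18)),("top",(673,583),(-.03,-.18))]
lines=[("scene",(440,240),.1),("scene",(462,282),.1),("scene",(482,315),.1),("scene",(140,395),-.1),("scene",(158,432),-.1),("scene",(180,470),-.1),("top",(231,437),.1),("top",(217,533),.1),("top",(557,475),-.1),("top",(546,573),-.1)]
def f(v,full=0):
    x,y,a,l,r=v;ca,sa=np.cos(a),np.sin(a);W=lambda X,Y,Z:(x+ca*X-sa*Y,y+sa*X+ca*Y,Z)
    res=[]
    for n,p,w in obs:
        X=W(0,l,.189) if w=="kL" else W(0,-r,.189) if w=="kR" else W(*w,.03)
        res+=list(proj(n,X)-g(n,p))
    for n,p,yl in lines:
        A=atz(n,g(n,p),.031)[:2]-(x,y); res.append(((-sa*A[0]+ca*A[1])-yl)*500)
    return res
s=least_squares(f,[.42,-.21,-.116,.12,.055],loss="soft_l1");print(s.x,np.degrees(s.x[2]));print(np.round(f(s.x),1))
```

```text
L scene [[0.401, -0.111], [0.4357, -0.1173], [0.4633, -0.121]]
R scene [[0.3778, -0.3081], [0.4073, -0.3116], [0.4381, -0.3135]]
L top [[0.4558, -0.1199], [0.3991, -0.1114]]
R top [[0.434, -0.3175], [0.3758, -0.31]]
[ 0.41868865 -0.21372049 -0.11489916  0.13040989  0.04850627] -6.583237164911105
[-0.3 -1.5  0.2 -0.4  0.3 -1.9  0.9 -0.3 -3.9 -2.4  0.6  2.2 -1.7 -0.9
 -0.2  5.6  1.1 -0.1 -0.6 -0.4 -0.4 -0.7  0.3  0.6  0.  -1.1 -1.4  0.8
  0.8  1.6 -1.3 -0.3 -0.6 -0.3]
```

Create go.py:
```python
import sys; from h import *
x,y,z,ya=map(float,sys.argv[1:5])   # target, world angle of tool y (deg)
s=env.observe();R=np.array(s["tool_rot"]);p=np.array(s["position"])
print("d tool",np.round(R.T@(np.array([x,y,z])-p),4))
cur=np.degrees(np.arctan2(R[1,1],R[0,1]));print("pos",np.round(p,4),"yang",round(cur,1),"turn",round((cur-ya+90)%180-90,1),"f",np.round(s["ft_force"],1),"tq",np.round(s["wrist_torque"],2),"q6",s["q"][5],"t",s["time_s"],"w",s["grip_width"])
```

```bash
python3 go.py .4327 -.0840 .242 7
```

```text
d tool [-4.371e-01 -4.931e-01  3.000e-04]
pos [0.1733 0.5218 0.242 ] yang 71.6 turn 64.6 f [-0.6  0.4  0. ] tq [-0.05  0.03  0.01] q6 -12.336228108356867 t 0.2 w 0.08562805186630237
```

The rows are not in the units I measure in: shifts go in units of 25 mm and turns go in units of 2 degrees. I convert before sending: -0.0247 m is -0.988, -0.0219 m is -0.876.

>>> shift_gripper --segments "-0.876,-0.988,0,0,0.085;-0.876,-0.988,0,0,0.085;-0.876,-0.988,0,0,0.085;-0.876,-0.988,0,0,0.085;-0.876,-0.988,0,0,0.085;-0.876,-0.988,0,0,0.085;-0.876,-0.988,0,0,0.085;-0.876,-0.988,0,0,0.085;-0.876,-0.988,0,0,0.085;-0.876,-0.988,0,0,0.085" --squeeze 40

```text
time_s: 1.2
position: [0.3036, 0.2172, 0.2424]
tool_rot: [[-0.949, 0.315, 0.0], [0.315, 0.949, 0.0], [-0.0, 0.0, -1.0]]
ft_force: [0.0, -0.2, -0.1]
grip_width: 0.0853
gripper_force: 0.0
```

>>> shift_gripper --segments "-0.876,-0.988,0,0,0.085;-0.876,-0.988,0,0,0.085;-0.876,-0.988,0,0,0.085;-0.876,-0.988,0,0,0.085;-0.876,-0.988,0,0,0.085;-0.876,-0.988,0,0,0.085;-0.876,-0.988,0,0,0.085;-0.876,-0.988,0,0,0.085;-0.876,-0.988,0,0,0.085;-0.84,-0.948,0,0,0.085"

```text
time_s: 2.2
position: [0.4331, -0.0852, 0.2423]
tool_rot: [[-0.949, 0.316, -0.0], [0.316, 0.949, 0.0], [0.0, 0.0, -1.0]]
ft_force: [0.4, 0.7, -0.5]
grip_width: 0.0848
gripper_force: 0.0
```

>>> shift_gripper --segments "0,0,0,4,0.085;0,0,0,4,0.085;0,0,0,4,0.085;0,0,0,4,0.085;0,0,0,4,0.085;0,0,0,4,0.085;0,0,0,4,0.085;0,0,0,4.25,0.085;0,0,0,0,0.085"

```text
time_s: 3.1
position: [0.4327, -0.0837, 0.2423]
tool_rot: [[-0.123, 0.992, -0.0], [0.992, 0.123, 0.0], [0.0, -0.0, -1.0]]
ft_force: [0.4, -0.2, 0.6]
grip_width: 0.0846
gripper_force: 0.0
```

```bash
python3 go.py .4327 -.0840 .170 7
```

```text
d tool [-0.0003 -0.      0.0723]
pos [ 0.4327 -0.0837  0.2423] yang 7.0 turn 0.0 f [ 0.4 -0.2  0.6] tq [ 0.02 -0.02  0.  ] q6 -33.45710721255288 t 3.1 w 0.08463445480238133
```

>>> shift_gripper --segments "0,0,0.96,0,0.085;0,0,0.96,0,0.085;0,0,0.88,0,0.085;0,0,0,0,0.005;0,0,0,0,0.005;0,0,0,0,0.005;0,0,0,0,0.005;0,0,0,0,0.005;0,0,0,0,0.005;0,0,0,0,0.005" --squeeze 40

```text
time_s: 4.1
position: [0.4327, -0.0843, 0.1742]
tool_rot: [[-0.125, 0.992, 0.001], [0.992, 0.125, -0.003], [-0.003, 0.001, -1.0]]
ft_force: [-6.6, -0.8, 16.6]
grip_width: 0.0113
gripper_force: 54.8
```

```bash
python3 go.py .4327 -.0840 .172 7
```

Run:
```python
from h import *
grab("1")
crop("pics/raw_1_scene.png","pics/c5.png",90,150,150,112,5)
```

```text
d tool [0.0003 0.     0.0022]
pos [ 0.4327 -0.0843  0.1742] yang 7.2 turn 0.2 f [-6.6 -0.8 16.6] tq [-0.25  1.21  0.1 ] q6 -33.570084843249795 t 4.1 w 0.011285574933833389
```

View pics/c5.png

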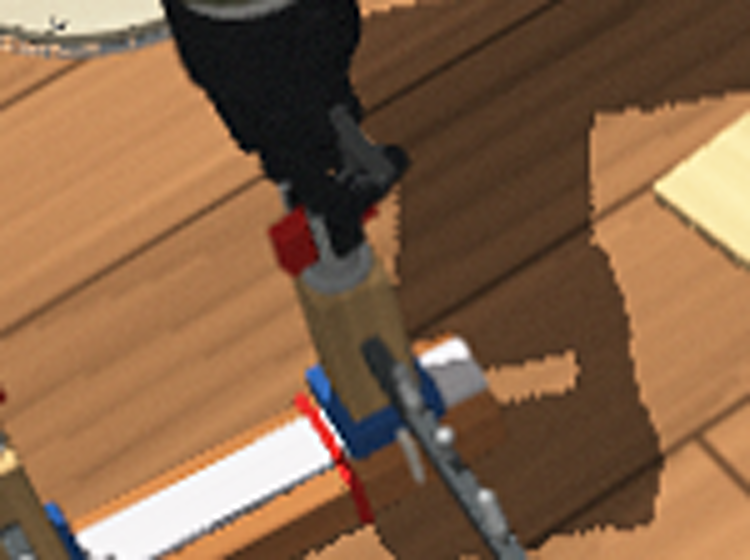

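In the tool's units: -0.004 m is -0.16.

>>> shift_gripper --segments "0,0,0,0,0.025;0,0,0,0,0.025;0,0,-0.16,0,0.025;0,0,0,0,0.005;0,0,0,0,0.005;0,0,0,0,0.005;0,0,0,0,0.005" --squeeze 40

```text
time_s: 4.9
position: [0.4326, -0.0839, 0.177]
tool_rot: [[-0.124, 0.992, -0.0], [0.992, 0.124, -0.001], [-0.001, -0.0, -1.0]]
ft_force: [-3.0, -0.1, 7.3]
grip_width: 0.011
gripper_force: 41.1
```

>>> shift_gripper --segments "0,0,0,-4,0.005;0,0,0,-4,0.005;0,0,0,-4,0.005;0,0,0,-4,0.005;0,0,0,-4,0.005;0,0,0,-4,0.005;0,0,0,-4,0.005;0,0,0,-4,0.005;0,0,0,-4,0.005;0,0,0,-1,0.005"

```text
time_s: 5.9
position: [0.4317, -0.0843, 0.1768]
tool_rot: [[-0.989, 0.15, -0.003], [0.15, 0.989, -0.002], [0.002, -0.002, -1.0]]
ft_force: [-8.7, -3.8, 9.6]
grip_width: 0.0113
gripper_force: 41.3
```

```bash
python3 go.py .4302 -.1144 .174 83
```

```text
d tool [-0.003  -0.03    0.0028]
pos [ 0.4317 -0.0843  0.1768] yang 81.4 turn -1.6 f [-8.7 -3.8  9.6] tq [-0.65  1.38 -0.24] q6 -107.76610022839093 t 5.9 w 0.011257766464525353
```

>>> shift_gripper --segments "0.008,-0.2,0,0,0.005;0.008,-0.2,0,0,0.005;0.008,-0.2,0,0,0.005;0.008,-0.2,0,0,0.005;0.008,-0.2,0,0,0.005;0.004,-0.16,0,0,0.005;0,0,0,0,0.005"

```text
time_s: 6.6
position: [0.4281, -0.1133, 0.1768]
tool_rot: [[-0.988, 0.155, 0.002], [0.155, 0.988, -0.002], [-0.003, -0.001, -1.0]]
ft_force: [5.1, -2.5, 4.9]
grip_width: 0.0108
gripper_force: 40.8
```

```bash
python3 go.py .4302 -.1144 .174 83
```

Run:
```python
from h import *
grab("2")
a=cv2.imread("pics/raw_2_scene.png")[195:275,120:200];b=cv2.imread("pics/raw_2_top.png")[255:315,330:410]
A=cv2.resize(a,(400,400),interpolation=cv2.INTER_CUBIC);B=cv2.resize(b,(400,300),interpolation=cv2.INTER_CUBIC)
cv2.imwrite("pics/c6.png",np.hstack([A,np.vstack([B,np.zeros((100,400,3),np.uint8)])]))
```

```text
d tool [-0.0023 -0.0007  0.0028]
pos [ 0.4281 -0.1133  0.1768] yang 81.1 turn -1.9 f [ 5.1 -2.5  4.9] tq [-0.39 -0.82  0.11] q6 -111.2926903899693 t 6.6 w 0.010830851341356312
```

View pics/c6.png

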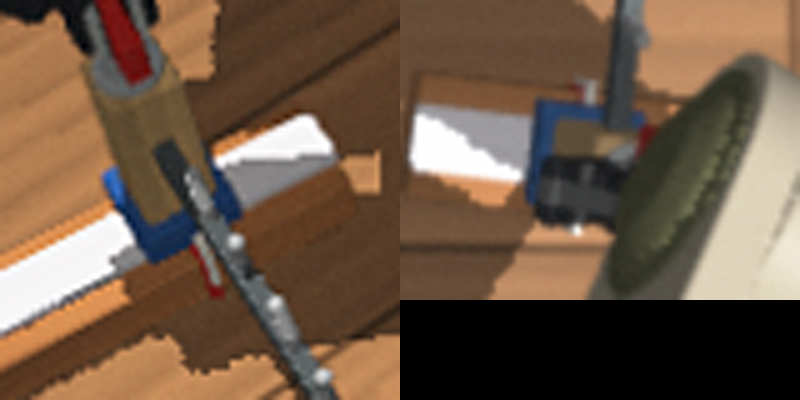

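Run:
```python
from h import *
a=cv2.imread("pics/raw_2_scene.png")[240:258,150:170];b=cv2.imread("pics/raw_2_top.png")[266:284,356:376]
A=cv2.resize(a,(400,360),interpolation=cv2.INTER_NEAREST);B=cv2.resize(b,(400,360),interpolation=cv2.INTER_NEAREST)
cv2.imwrite("pics/c7.png",np.hstack([A,B]))
S=(40,170);P=(310,165)
# pointer positions at start
for nm,ps,pt in(("Lptr",None,(183,427)),("Lptr-",None,(172,530)),("Rptr+",None,(483,462)),("Rptr-",None,(474,568))):
  for z in(.02,.035): print(nm,z,atz("top",(310+pt[0]/4,165+pt[1]/4),z)[:2])
```

```text
Lptr 0.02 [ 0.46087395 -0.09322052]
Lptr 0.035 [ 0.4618061 -0.0903506]
Lptr- 0.02 [ 0.39946442 -0.08654696]
Lptr- 0.035 [ 0.4012521  -0.08377002]
Rptr+ 0.02 [ 0.44078685 -0.2762406 ]
Rptr+ 0.035 [ 0.44199884 -0.27082094]
Rptr- 0.02 [ 0.37727198 -0.27004014]
Rptr- 0.035 [ 0.37936884 -0.26470685]
```

View pics/c7.png

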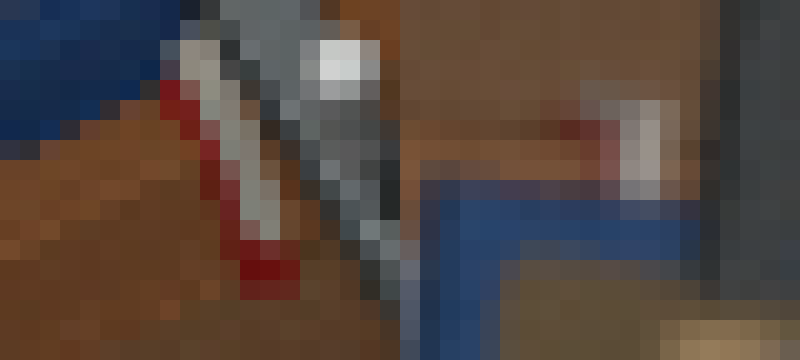

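Run:
```python
from h import *
O=np.array([.4187,-.2137]);a=-.1149;R=np.array([[np.cos(a),-np.sin(a)],[np.sin(a),np.cos(a)]])
f=lambda X:np.round(np.append(R.T@(X[:2]-O),X[2]),4)
X,r=tri((163.25,251.8),(368.4,271.2));print("ptr tip",f(X),r)
for z in(.02,.03,.035,.04,.045):
  print(z,"scene ptr",f(atz("scene",(150+240/20,240+165/20),z)),"top ptr",f(atz("top",(356+250/20,266+140/20),z)),"line scene",f(atz("scene",(150+218/20,240+180/20),z)),"line top",f(atz("top",(356+195/20,266+140/20),z)))
for n in C: E=C[n][2];print(n,-E[:,:3].T@E[:,3])
```

```text
ptr tip [0.0349 0.0974 0.0196] [1.6 1.5]
0.02 scene ptr [0.0268 0.1024 0.02  ] top ptr [0.0288 0.0935 0.02  ] line scene [0.0272 0.0992 0.02  ] line top [0.028  0.1001 0.02  ]
0.03 scene ptr [0.0338 0.101  0.03  ] top ptr [0.0292 0.0958 0.03  ] line scene [0.0342 0.0979 0.03  ] line top [0.0284 0.1023 0.03  ]
0.035 scene ptr [0.0372 0.1003 0.035 ] top ptr [0.0294 0.0969 0.035 ] line scene [0.0377 0.0972 0.035 ] line top [0.0286 0.1034 0.035 ]
0.04 scene ptr [0.0407 0.0996 0.04  ] top ptr [0.0296 0.098  0.04  ] line scene [0.0412 0.0965 0.04  ] line top [0.0288 0.1045 0.04  ]
0.045 scene ptr [0.0442 0.0989 0.045 ] top ptr [0.0298 0.0991 0.045 ] line scene [0.0446 0.0958 0.045 ] line top [0.029  0.1056 0.045 ]
scene [ 1.17113861 -0.34597197  1.07454823]
top [0.52778337 0.11278065 1.09669403]
```

In the tool's units: -0.001 m is -0.04, 0.0012 m is 0.048, 8 degrees is 4.

>>> shift_gripper --segments "-0.04,0.048,0,0,0.005;0,0,0,0,0.005;0,0,0,4,0.005;0,0,0,4,0.005;0,0,0,4,0.005;0,0,0,4,0.005;0,0,0,4,0.005;0,0,0,4,0.005;0,0,0,4,0.005;0,0,0,4,0.005"

```text
time_s: 7.7
position: [0.4291, -0.111, 0.1769]
tool_rot: [[-0.289, 0.957, 0.002], [0.957, 0.289, 0.0], [-0.001, 0.002, -1.0]]
ft_force: [4.6, 4.9, 7.7]
grip_width: 0.0114
gripper_force: 41.3
```

```bash
python3 go.py .4302 -.1144 .174 3
```

```text
d tool [-0.0036  0.0001  0.0029]
pos [ 0.4291 -0.111   0.1769] yang 16.8 turn 13.8 f [4.6 4.9 7.7] tq [ 0.76 -0.88  0.27] q6 -46.755690890158846 t 7.7 w 0.011414171406390148
```

>>> shift_gripper --segments "0,0,0,4,0.005;0,0,0,2,0.005;0,0,0,0,0.005"

```text
time_s: 8.0
position: [0.4293, -0.1109, 0.1769]
tool_rot: [[-0.087, 0.996, 0.003], [0.996, 0.087, 0.0], [0.0, 0.003, -1.0]]
ft_force: [5.1, 5.1, 8.3]
grip_width: 0.0108
gripper_force: 41.2
```

```bash
python3 go.py .4302 -.1144 .174 3
```

```text
d tool [-0.0035  0.0006  0.0029]
pos [ 0.4293 -0.1109  0.1769] yang 5.0 turn 2.0 f [5.1 5.1 8.3] tq [ 0.75 -1.02 -0.1 ] q6 -34.95088928503591 t 8.0 w 0.01083663952052397
```

In the tool's units: -0.035 m is -1.4.

>>> shift_gripper --segments "0,0,0,0,0.085;0,0,0,0,0.085;0,0,0,0,0.085;0,0,-1.4,0,0.085;0,0,-1.4,0,0.085;0,0,0,0,0.085"

```text
time_s: 8.6
position: [0.4295, -0.112, 0.2498]
tool_rot: [[-0.089, 0.996, 0.006], [0.996, 0.089, -0.004], [-0.004, 0.005, -1.0]]
ft_force: [1.0, -0.3, -0.2]
grip_width: 0.085
gripper_force: 0.0
```

```bash
python3 go.py .4118 -.2636 .246 8
```

```text
d tool [-0.1494 -0.0311  0.0043]
pos [ 0.4295 -0.112   0.2498] yang 5.1 turn -2.9 f [ 1.  -0.3 -0.2] tq [-0.07 -0.01  0.01] q6 -35.069402786684606 t 8.6 w 0.08499858034053233
```

In the tool's units: -0.03 m is -1.2, -0.0062 m is -0.248, -3 degrees is -1.5.

>>> shift_gripper --segments "-1.2,-0.248,0,-1.5,0.085;-1.2,-0.248,0,0,0.085;-1.2,-0.248,0,0,0.085;-1.2,-0.248,0,0,0.085;-1.2,-0.248,0,0,0.085;0,0,0,0,0.085"

```text
time_s: 9.2
position: [0.4166, -0.2667, 0.245]
tool_rot: [[-0.138, 0.99, -0.002], [0.99, 0.138, 0.001], [0.001, -0.002, -1.0]]
ft_force: [-0.1, 0.2, 0.5]
grip_width: 0.0851
gripper_force: 0.0
```

```bash
python3 go.py .4118 -.2636 .176 8
```

Run:
```python
from h import *
grab("3")
a=cv2.imread("pics/raw_3_scene.png")[225:265,145:185];b=cv2.imread("pics/raw_3_top.png")[262:302,350:390]
A=cv2.resize(a,(400,400),interpolation=cv2.INTER_NEAREST);B=cv2.resize(b,(400,400),interpolation=cv2.INTER_NEAREST)
cv2.imwrite("pics/c8.png",np.hstack([A,B]))
```

```text
d tool [ 0.0037 -0.0042  0.069 ]
pos [ 0.4166 -0.2667  0.245 ] yang 7.9 turn -0.1 f [-0.1  0.2  0.5] tq [-0.01 -0.04 -0.02] q6 -54.2618217871028 t 9.2 w 0.0850963171877072
```

View pics/c8.png

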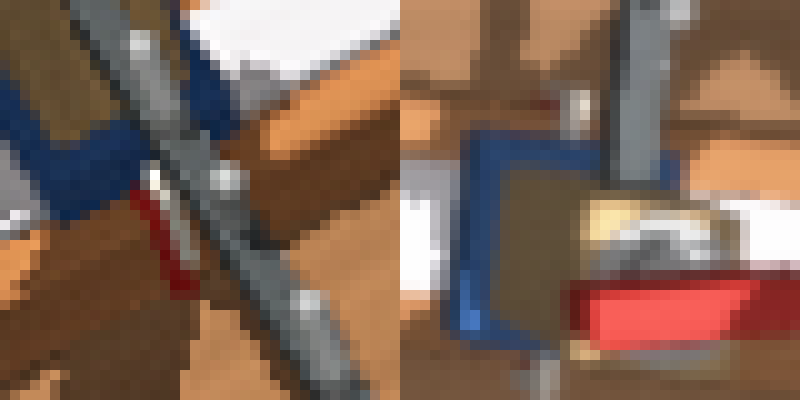

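Run:
```python
from h import *
O=np.array([.4187,-.2137]);a=-.1149;R=np.array([[np.cos(a),-np.sin(a)],[np.sin(a),np.cos(a)]])
f=lambda X:np.round(np.append(R.T@(X[:2]-O),X[2]),4)
for z in(.03,.035,.04,.045):
  print(z,"scene ptr",f(atz("scene",(145+17.3,225+22),z)),"top ptr+",f(atz("top",(350+17.9,262+11),z)),"top ptr-",f(atz("top",(350+14.1,262+37.5),z)))
```

```text
0.03 scene ptr [0.031  0.1032 0.03  ] top ptr+ [0.0291 0.0972 0.03  ] top ptr- [-0.0342  0.0992  0.03  ]
0.035 scene ptr [0.0345 0.1025 0.035 ] top ptr+ [0.0293 0.0983 0.035 ] top ptr- [-0.0337  0.1003  0.035 ]
0.04 scene ptr [0.038  0.1018 0.04  ] top ptr+ [0.0295 0.0994 0.04  ] top ptr- [-0.0333  0.1014  0.04  ]
0.045 scene ptr [0.0415 0.1011 0.045 ] top ptr+ [0.0297 0.1006 0.045 ] top ptr- [-0.0328  0.1025  0.045 ]
```

In the tool's units: 0.024 m is 0.96, 0.02 m is 0.8.

>>> shift_gripper --segments "0.148,-0.168,0.96,0,0.085;0,0,0.96,0,0.085;0,0,0.8,0,0.085;0,0,0,0,0.005;0,0,0,0,0.005;0,0,0,0,0.005;0,0,0,0,0.005;0,0,0,0,0.005;0,0,0,0,0.005" --squeeze 40

```text
time_s: 10.2
position: [0.412, -0.261, 0.1792]
tool_rot: [[-0.141, 0.99, -0.001], [0.99, 0.141, -0.001], [-0.001, -0.001, -1.0]]
ft_force: [-5.3, -0.7, 6.4]
grip_width: 0.0109
gripper_force: 41.1
```

```bash
python3 go.py .4118 -.2636 .176 8
```

```text
d tool [-0.0025 -0.0005  0.0032]
pos [ 0.412  -0.261   0.1792] yang 8.1 turn 0.1 f [-5.3 -0.7  6.4] tq [ 0.06  0.99 -0.01] q6 -54.34650252922104 t 10.2 w 0.01094298625537842
```

>>> shift_gripper --segments "0,0,0,-4,0.005;0,0,0,-4,0.005;0,0,0,-4,0.005;0,0,0,-4,0.005;0,0,0,-4,0.005;0,0,0,-4,0.005;0,0,0,-4,0.005;0,0,0,-4,0.005;0,0,0,-4,0.005;0,0,0,-1.5,0.005"

```text
time_s: 11.2
position: [0.4101, -0.2608, 0.179]
tool_rot: [[-0.993, 0.116, -0.006], [0.116, 0.993, 0.0], [0.006, -0.001, -1.0]]
ft_force: [-16.9, -1.0, 11.1]
grip_width: 0.0112
gripper_force: 41.7
```

```bash
python3 go.py .4072 -.3130 .177 83
```

```text
d tool [-0.0032 -0.0522  0.002 ]
pos [ 0.4101 -0.2608  0.179 ] yang 83.4 turn 0.4 f [-16.9  -1.   11.1] tq [ 0.04  2.67 -0.29] q6 -129.59058349878694 t 11.2 w 0.011198306464375215
```

In the tool's units: -0.005 m is -0.2, 0.0015 m is 0.06.

>>> shift_gripper --segments "0.06,-0.24,0,0,0.005;0,-0.24,0,0,0.005;0,-0.24,0,0,0.005;0,-0.24,0,0,0.005;0,-0.24,0,0,0.005;0,-0.24,0,0,0.005;0,-0.24,0,0,0.005;0,-0.2,0,0,0.005;0,-0.12,0,0,0.005;0,0,0,0,0.005"

```text
time_s: 12.2
position: [0.4042, -0.3106, 0.179]
tool_rot: [[-0.993, 0.12, -0.002], [0.12, 0.993, -0.0], [0.002, -0.001, -1.0]]
ft_force: [-7.6, -0.1, 5.2]
grip_width: 0.0114
gripper_force: 41.1
```

```bash
python3 go.py .4072 -.3130 .177 83
```

Run:
```python
from h import *
grab("4")
a=cv2.imread("pics/raw_4_scene.png")[270:310,70:110];b=cv2.imread("pics/raw_4_top.png")[270:310,430:470]
A=cv2.resize(a,(400,400),interpolation=cv2.INTER_NEAREST);B=cv2.resize(b,(400,400),interpolation=cv2.INTER_NEAREST)
cv2.imwrite("pics/c9.png",np.hstack([A,B]))
```

```text
d tool [-0.0033 -0.002   0.002 ]
pos [ 0.4042 -0.3106  0.179 ] yang 83.1 turn 0.1 f [-7.6 -0.1  5.2] tq [0.14 1.14 0.14] q6 -133.90628470012248 t 12.2 w 0.011405549079146564
```

View pics/c9.png

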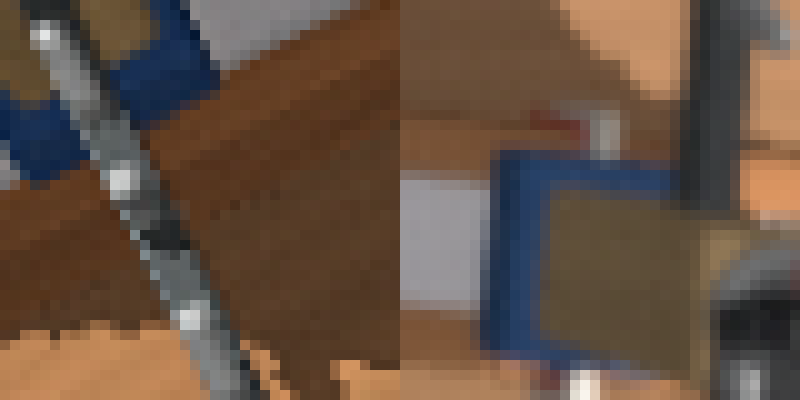

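Run:
```python
from h import *
O=np.array([.4187,-.2137]);a=-.1149;R=np.array([[np.cos(a),-np.sin(a)],[np.sin(a),np.cos(a)]])
f=lambda X:np.round(np.append(R.T@(X[:2]-O),X[2]),4)
for z in(.03,.035,.04,.045):
  print(z,"top ptr+",f(atz("top",(430+20.2,270+13),z)),"top ptr-",f(atz("top",(430+18.2,270+38.5),z)),"line+",f(atz("top",(430+16,270+12.5),z)))
print(f(np.array([.4042,-.3106,.179])))
for y in(-.097,-.1,-.103):
  for X in(.033,-.033): w=O+R@[X,y]; print(y,X,np.round(proj("top",(*w,.042)),1),np.round(proj("top",(*w,.031)),1))
  w=O+R@[.0,y]; print("post z.149 corner",np.round(proj("top",(*w,.149)),1))
```

```text
0.03 top ptr+ [ 0.0292 -0.1039  0.03  ] top ptr- [-0.0318 -0.1052  0.03  ] line+ [ 0.0291 -0.0935  0.03  ]
0.035 top ptr+ [ 0.0293 -0.1018  0.035 ] top ptr- [-0.0313 -0.1031  0.035 ] line+ [ 0.0293 -0.0915  0.035 ]
0.04 top ptr+ [ 0.0295 -0.0997  0.04  ] top ptr- [-0.0308 -0.101   0.04  ] line+ [ 0.0295 -0.0895  0.04  ]
0.045 top ptr+ [ 0.0297 -0.0977  0.045 ] top ptr- [-0.0303 -0.099   0.045 ] line+ [ 0.0297 -0.0874  0.045 ]
[-0.0033 -0.0979  0.179 ]
-0.097 0.033 [449.6 281.5] [447.7 281.1]
-0.097 -0.033 [446.8 309.4] [445.  308.7]
post z.149 corner [467.9 301.2]
-0.1 0.033 [450.8 281.6] [449.  281.2]
-0.1 -0.033 [448.  309.5] [446.2 308.8]
post z.149 corner [469.2 301.3]
-0.103 0.033 [452.  281.8] [450.2 281.4]
-0.103 -0.033 [449.3 309.6] [447.4 309. ]
post z.149 corner [470.6 301.5]
```

The rows are not in the units I measure in: shifts go in units of 25 mm and turns go in units of 2 degrees. I convert before sending: 6 degrees is 3.

>>> shift_gripper --segments "0,0,0,4,0.005;0,0,0,4,0.005;0,0,0,4,0.005;0,0,0,4,0.005;0,0,0,4,0.005;0,0,0,4,0.005;0,0,0,4,0.005;0,0,0,4,0.005;0,0,0,4,0.005;0,0,0,3,0.005"

```text
time_s: 13.3
position: [0.4063, -0.3092, 0.1792]
tool_rot: [[-0.085, 0.996, 0.003], [0.996, 0.085, 0.001], [0.001, 0.003, -1.0]]
ft_force: [5.7, 7.7, 5.2]
grip_width: 0.0114
gripper_force: 41.1
```

```bash
python3 go.py .4072 -.3130 .177 4
```

```text
d tool [-0.0039  0.0006  0.0022]
pos [ 0.4063 -0.3092  0.1792] yang 4.9 turn 0.9 f [5.7 7.7 5.2] tq [ 1.28 -1.24  0.36] q6 -55.60792229272521 t 13.3 w 0.011350154911985249
```

>>> shift_gripper --segments "0,0,0,0,0.085;0,0,0,0,0.085;0,0,0,0,0.085;0,0,-1.6,0,0.085;0,0,-1.6,0,0.085;0,0,-1.6,0,0.085;0,0,0,0,0.085"

```text
time_s: 14.0
position: [0.4059, -0.3116, 0.3035]
tool_rot: [[-0.09, 0.996, 0.006], [0.996, 0.09, -0.008], [-0.008, 0.006, -1.0]]
ft_force: [0.6, -0.0, -0.6]
grip_width: 0.085
gripper_force: 0.0
```

```bash
python3 go.py .525 .218 .30 93
```

```text
d tool [0.5167 0.1662 0.    ]
pos [ 0.4059 -0.3116  0.3035] yang 5.2 turn -87.8 f [ 0.6 -0.  -0.6] tq [0.07 0.01 0.04] q6 -55.93620401586853 t 14.0 w 0.0850261940215241
```

>>> shift_gripper --segments "1.72,0.552,0,0,0.085;1.72,0.552,0,0,0.085;1.72,0.552,0,0,0.085;1.72,0.552,0,0,0.085;1.72,0.552,0,0,0.085;1.72,0.552,0,0,0.085;1.72,0.552,0,0,0.085;1.72,0.552,0,0,0.085;1.72,0.552,0,0,0.085;1.72,0.552,0,0,0.085"

```text
time_s: 15.0
position: [0.5042, 0.132, 0.2978]
tool_rot: [[-0.09, 0.996, -0.001], [0.996, 0.09, -0.0], [-0.0, -0.001, -1.0]]
ft_force: [1.0, -0.9, -0.7]
grip_width: 0.0848
gripper_force: 0.0
```

>>> shift_gripper --segments "1.72,0.552,0,1,0.085;1.72,0.552,0,0,0.085;0,0,0,0,0.085"

```text
time_s: 15.3
position: [0.5257, 0.222, 0.2968]
tool_rot: [[-0.06, 0.998, -0.001], [0.998, 0.06, 0.001], [0.001, -0.001, -1.0]]
ft_force: [-0.4, -0.8, -0.7]
grip_width: 0.0849
gripper_force: 0.0
```

```bash
python3 go.py .525 .218 .095 3.2
```

Run:
```python
from h import *
grab("5")
a=cv2.imread("pics/raw_5_scene.png")[170:420,40:373]
cv2.imwrite("pics/c10.png",cv2.resize(a,(799,600),interpolation=cv2.INTER_CUBIC))
```

```text
d tool [-0.0041 -0.0006  0.2018]
pos [0.5257 0.222  0.2968] yang 3.4 turn 0.2 f [-0.4 -0.8 -0.7] tq [-0.04  0.07  0.03] q6 7.563359704078528 t 15.3 w 0.08493407350963636
```

View pics/c10.png

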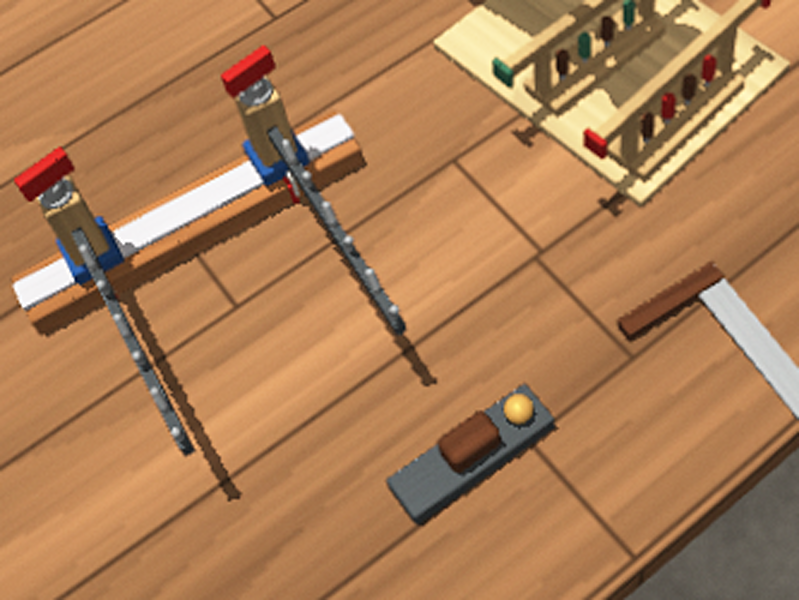

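c10: both pointers cover their red lines (left one at about (292,188)) and the racks' caps (503,70) and (596,143) are where they were. Now the green rack.

>>> shift_gripper --segments "-0.16,-0.024,1.6,0,0.085;0,0,1.6,0,0.085;0,0,1.6,0,0.085;0,0,1.6,0,0.085;0,0,1.12,0,0.085;0,0,0.512,0,0.085;0,0,0,0,0.085"

```text
time_s: 16.1
position: [0.5243, 0.2124, 0.0958]
tool_rot: [[-0.053, 0.999, -0.004], [0.999, 0.053, -0.001], [-0.001, -0.004, -1.0]]
ft_force: [-0.1, -0.9, 0.5]
grip_width: 0.0845
gripper_force: 0.0
```

>>> shift_gripper --segments "0,0,0,0,0.005;0,0,0,0,0.005;0,0,0,0,0.005;0,0,0,0,0.005;0,0,0,0,0.005;0,0,0,0,0.005;0,0,0,0,0.005" --squeeze 60

```text
time_s: 16.8
position: [0.5256, 0.214, 0.0978]
tool_rot: [[-0.054, 0.999, 0.001], [0.999, 0.054, 0.0], [0.0, 0.001, -1.0]]
ft_force: [2.0, -0.7, 2.1]
grip_width: 0.0109
gripper_force: 59.5
```

```bash
python3 go.py .525 .218 .095 3.2
```

Run:
```python
from h import *
O=np.array([.4187,-.2137]);a=-.1149;R=np.array([[np.cos(a),-np.sin(a)],[np.sin(a),np.cos(a)]])
for x in(.08,.16,.24,.265):
  for y in(.1,-.1):
    w=O+R@[x,y]; p=proj("scene",(*w,.11));print(x,y,np.round(w,4),"c10",np.round((p-[40,170])*2.4,0),"top",np.round(proj("top",(*w,.11)),1))
```

```text
d tool [ 0.004  -0.0004  0.0028]
pos [0.5256 0.214  0.0978] yang 3.1 turn -0.1 f [ 2.  -0.7  2.1] tq [-0.11 -0.26 -0.02] q6 7.090819550211918 t 16.8 w 0.010916291331381011
0.08 0.1 [ 0.5096 -0.1235] c10 [298. 175.] top [377.  252.3]
0.08 -0.1 [ 0.4867 -0.3222] c10 [ 98. 281.] top [465.  263.2]
0.16 0.1 [ 0.5891 -0.1327] c10 [339. 238.] top [380.9 216.5]
0.16 -0.1 [ 0.5662 -0.3314] c10 [133. 350.] top [468.3 227.6]
0.24 0.1 [ 0.6686 -0.1419] c10 [383. 306.] top [384.6 181.2]
0.24 -0.1 [ 0.6457 -0.3406] c10 [171. 424.] top [471.4 192.6]
0.265 0.1 [ 0.6934 -0.1447] c10 [397. 328.] top [385.8 170.3]
0.265 -0.1 [ 0.6705 -0.3434] c10 [184. 449.] top [472.3 181.7]
```

In the tool's units: -0.04 m is -1.6, -0.03 m is -1.2, 5 degrees is 2.5.

>>> shift_gripper --segments "0,0,-0.4,0,0.005;0,0,-1.2,0,0.005;0,0,-1.6,0,0.005;0,0,-1.6,0,0.005;0,0,-1.6,0,0.005;0,0,-1.2,0,0.005;0,0,0,2.5,0.005;0,0,0,2.35,0.005;0,0,0,0,0.005"

```text
time_s: 17.7
position: [0.5245, 0.2139, 0.2874]
tool_rot: [[0.115, 0.993, -0.002], [0.993, -0.115, -0.0], [-0.0, -0.002, -1.0]]
ft_force: [-0.3, 0.1, -5.0]
grip_width: 0.0111
gripper_force: 59.0
```

```bash
python3 go.py .6556 -.2440 .285 -6.6
```

```text
d tool [-0.4398  0.183   0.0022]
pos [0.5245 0.2139 0.2874] yang -6.6 turn -0.0 f [-0.3  0.1 -5. ] tq [-0.06  0.01  0.03] q6 16.83221080198785 t 17.7 w 0.011097993776970976
```

In the tool's units: -0.0293 m is -1.172, 0.0122 m is 0.488.

>>> shift_gripper --segments "-1.172,0.488,0,0,0.005;-1.172,0.488,0,0,0.005;-1.172,0.488,0,0,0.005;-1.172,0.488,0,0,0.005;-1.172,0.488,0,0,0.005;-1.172,0.488,0,0,0.005;-1.172,0.488,0,0,0.005;-1.172,0.488,0,0,0.005;-1.172,0.488,0,0,0.005;-1.172,0.488,0,0,0.005"

```text
time_s: 18.7
position: [0.6126, -0.0921, 0.2871]
tool_rot: [[0.112, 0.994, -0.002], [0.994, -0.112, 0.001], [0.001, -0.002, -1.0]]
ft_force: [0.1, 0.1, -4.8]
grip_width: 0.0108
gripper_force: 59.0
```

>>> shift_gripper --segments "-1.172,0.488,0,0,0.005;-1.172,0.488,0,0,0.005;-1.172,0.488,0,0,0.005;-1.172,0.488,0,0,0.005;-1.172,0.488,0,0,0.005;0,0,0,0,0.005;0,0,0,0,0.005"

```text
time_s: 19.4
position: [0.6563, -0.2439, 0.2864]
tool_rot: [[0.114, 0.994, -0.002], [0.994, -0.114, 0.002], [0.001, -0.002, -1.0]]
ft_force: [-0.5, 0.7, -4.3]
grip_width: 0.0108
gripper_force: 59.0
```

```bash
python3 go.py .6556 -.2440 .150 -6.6
```

Run:
```python
from h import *
grab("6")
a=cv2.imread("pics/raw_6_scene.png")[170:420,40:373]
cv2.imwrite("pics/c11.png",cv2.resize(a,(799,600),interpolation=cv2.INTER_CUBIC))
```

```text
d tool [-0.0004 -0.0004  0.1364]
pos [ 0.6563 -0.2439  0.2864] yang -6.5 turn 0.1 f [-0.5  0.7 -4.3] tq [ 0.1  -0.05  0.04] q6 -23.52058069097678 t 19.4 w 0.010800191763173865
```

View pics/c11.png

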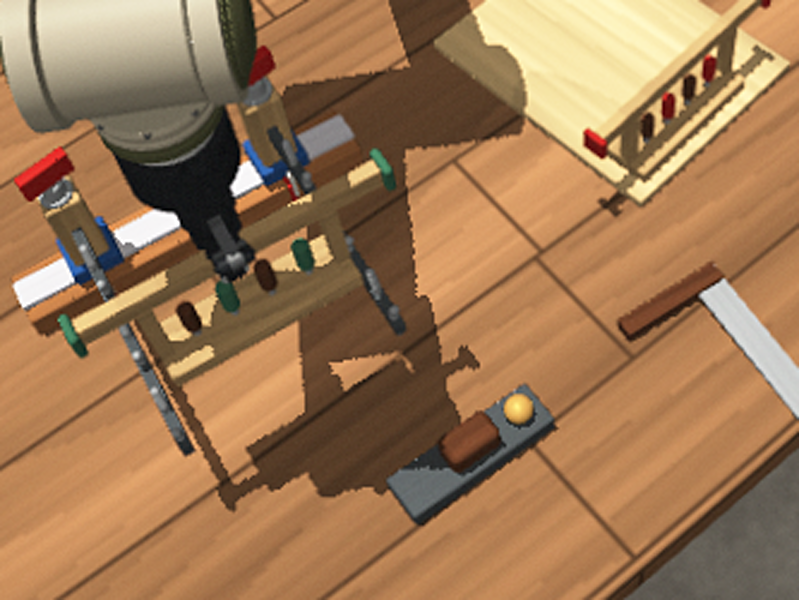

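c11: the green rack hangs level in the gripper, caps at (70,335) and (382,168), square to the arms. Lowering.

In the tool's units: 0.03 m is 1.2, 0.02 m is 0.8.

>>> shift_gripper --segments "-0.016,-0.016,0.8,0,0.005;0,0,1.2,0,0.005;0,0,1.2,0,0.005;0,0,1.2,0,0.005;0,0,0.8,0,0.005;0,0,0.256,0,0.005;0,0,0,0,0.005"

```text
time_s: 20.2
position: [0.6561, -0.2431, 0.151]
tool_rot: [[0.113, 0.994, -0.001], [0.994, -0.113, 0.001], [0.0, -0.001, -1.0]]
ft_force: [0.6, -0.1, -4.3]
grip_width: 0.0111
gripper_force: 59.0
```

```bash
python3 go.py .6556 -.2440 .150 -6.6
```

```text
d tool [-0.001  -0.0004  0.001 ]
pos [ 0.6561 -0.2431  0.151 ] yang -6.5 turn 0.1 f [ 0.6 -0.1 -4.3] tq [-0.05  0.04  0.02] q6 -23.49321648832595 t 20.2 w 0.011082168646264082
```

>>> shift_gripper --segments "0,0,0.32,0,0.005;0,0,0.32,0,0.005;0,0,0.32,0,0.005;0,0,0.24,0,0.005;0,0,0.12,0,0.005;0,0,0,0,0.005"

```text
time_s: 20.8
position: [0.656, -0.2439, 0.1176]
tool_rot: [[0.115, 0.993, -0.001], [0.993, -0.115, 0.0], [0.0, -0.001, -1.0]]
ft_force: [0.1, 0.7, -5.1]
grip_width: 0.0107
gripper_force: 59.0
```

```bash
python3 go.py .6556 -.2440 .114 -6.6
```

```text
d tool [-0.0001 -0.0004  0.0036]
pos [ 0.656  -0.2439  0.1176] yang -6.6 turn 0.0 f [ 0.1  0.7 -5.1] tq [-0.03 -0.   -0.02] q6 -23.474483239222188 t 20.8 w 0.010737979952844357
```

In the tool's units: 0.0015 m is 0.06, 0.001 m is 0.04.

>>> shift_gripper --segments "0,0,0.06,0,0.005;0,0,0.06,0,0.005;0,0,0.04,0,0.005;0,0,0,0,0.005"

```text
time_s: 21.2
position: [0.6561, -0.2439, 0.1141]
tool_rot: [[0.115, 0.993, -0.0], [0.993, -0.115, 0.0], [0.0, -0.0, -1.0]]
ft_force: [-0.1, 0.3, -4.5]
grip_width: 0.0109
gripper_force: 59.0
```

```bash
python3 go.py .6556 -.2440 .114 -6.6
```

```text
d tool [-0.0001 -0.0005  0.0001]
pos [ 0.6561 -0.2439  0.1141] yang -6.6 turn 0.0 f [-0.1  0.3 -4.5] tq [-0.04  0.04 -0.02] q6 -23.4754799440266 t 21.2 w 0.010884092483745968
```

In the tool's units: 0.001 m is 0.04, 0.0005 m is 0.02.

>>> shift_gripper --segments "0,0,0.04,0,0.005;0,0,0.02,0,0.005;0,0,0,0,0.005"

```text
time_s: 21.5
position: [0.6563, -0.244, 0.1137]
tool_rot: [[0.115, 0.993, 0.001], [0.993, -0.114, -0.001], [-0.001, 0.001, -1.0]]
ft_force: [-2.9, 2.0, 5.9]
grip_width: 0.0108
gripper_force: 60.3
```

>>> shift_gripper --segments "0,0,0.04,0,0.005;0,0,0.02,0,0.005;0,0,0,0,0.005"

```text
time_s: 21.8
position: [0.6563, -0.244, 0.1136]
tool_rot: [[0.114, 0.993, 0.002], [0.993, -0.114, -0.001], [-0.001, 0.002, -1.0]]
ft_force: [-7.0, 2.8, 13.1]
grip_width: 0.0107
gripper_force: 61.5
```

>>> shift_gripper --segments "0,0,-0.04,0,0.005;0,0,0,0,0.045;0,0,0,0,0.045;0,0,0,0,0.045;0,0,-0.8,0,0.045;0,0,-1.6,0,0.085;0,0,-1.6,0,0.085;0,0,-1.6,0,0.085;0,0,-1.2,0,0.085;0,0,0,0,0.085"

```text
time_s: 22.8
position: [0.657, -0.2444, 0.2873]
tool_rot: [[0.115, 0.993, 0.008], [0.993, -0.115, -0.005], [-0.004, 0.009, -1.0]]
ft_force: [-0.3, 0.2, 0.6]
grip_width: 0.0849
gripper_force: 0.0
```

```bash
python3 go.py .637 .230 .297 6.6
```

```text
d tool [ 0.4689 -0.0741 -0.0121]
pos [ 0.657  -0.2444  0.2873] yang -6.6 turn -13.2 f [-0.3  0.2  0.6] tq [-0.05 -0.01  0.01] q6 -23.47617612687413 t 22.8 w 0.08489086805648698
```

>>> shift_gripper --segments "1.2,-0.192,0,0,0.085;1.2,-0.192,0,0,0.085;1.2,-0.192,0,0,0.085;1.2,-0.192,0,0,0.085;1.2,-0.192,0,0,0.085;1.2,-0.192,0,0,0.085;1.2,-0.192,0,0,0.085;0,0,0,-3.3,0.085;0,0,0,-3.3,0.085;0,0,0,0,0.085"

```text
time_s: 23.8
position: [0.6467, -0.0312, 0.281]
tool_rot: [[-0.117, 0.993, -0.001], [0.993, 0.117, 0.0], [0.001, -0.001, -1.0]]
ft_force: [-0.3, -0.3, -0.2]
grip_width: 0.0851
gripper_force: 0.0
```

Run:
```python
from h import *
grab("7")
im=cv2.imread("pics/raw_7_scene.png")
cv2.imwrite("pics/c12.png",cv2.resize(im[100:400,40:440],(800,600),interpolation=cv2.INTER_CUBIC))
d={n:cv2.absdiff(cv2.imread(f"pics/raw_7_{n}.png"),cv2.imread(f"pics/raw_0_{n}.png")) for n in C}
# red caps centroid by colour, start vs now
for n,box in(("scene",(280,155,370,240)),("top",(155,175,285,205))):
  for t in"07":
    a=cv2.imread(f"pics/raw_{t}_{n}.png").astype(int);x0,y0,x1,y1=box;a=a[y0:y1,x0:x1]
    m=((a[:,:,2]>120)&(a[:,:,1]<70)&(a[:,:,0]<80)).astype(np.uint8)
    N,l,s,c=cv2.connectedComponentsWithStats(m);print(n,t,[(np.round(c[i]+[x0,y0],1).tolist(),int(s[i,4])) for i in range(1,N) if s[i,4]>5])
```

```bash
python3 go.py .637 .230 .297 6.6
```

```text
scene 0 [([356.6, 164.0], 25), ([316.7, 209.9], 7), ([288.0, 227.2], 26)]
scene 7 [([356.4, 164.1], 25), ([316.8, 210.0], 6), ([288.2, 227.4], 28)]
top 0 [([273.8, 186.8], 24), ([161.8, 198.5], 23)]
top 7 [([273.9, 186.6], 24), ([161.8, 198.6], 22)]
d tool [ 0.261   0.0196 -0.0156]
pos [ 0.6468 -0.0316  0.2814] yang 6.4 turn -0.2 f [ 0.5 -0.1 -0. ] tq [ 0.01  0.01 -0.01] q6 -19.68494428035457 t 23.9 w 0.08512427535933148
```

View pics/c12.png

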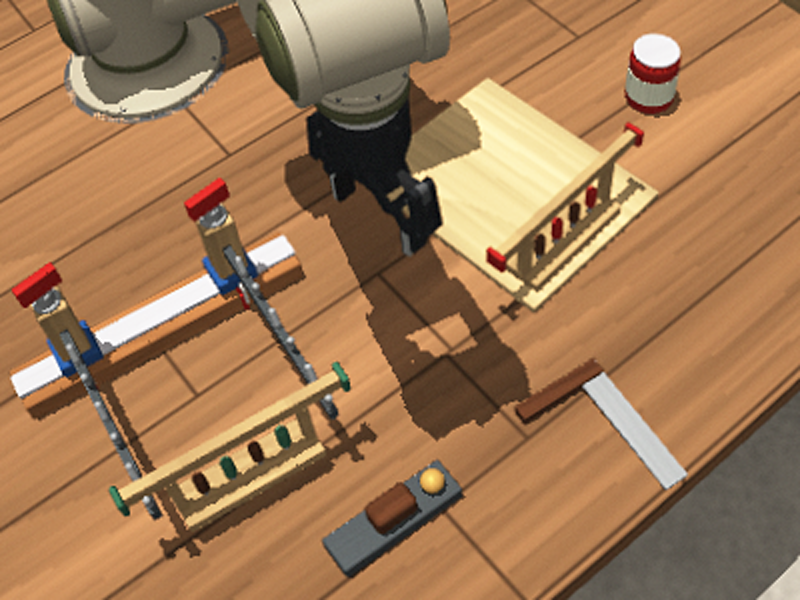

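c12: the green rack hangs on pair 3 (caps (120,497), (342,377)), the red rack has not moved.

In the tool's units: 0.0373 m is 1.492, 0.003 m is 0.12.

>>> shift_gripper --segments "1.492,0.12,0,0,0.085;1.492,0.12,0,0,0.085;1.492,0.12,0,0,0.085;1.492,0.12,0,0,0.085;1.492,0.12,0,0,0.085;1.492,0.12,0,0,0.085;1.492,0.104,0,0,0.085;0,0,0,0,0.085"

```text
time_s: 24.7
position: [0.6364, 0.2343, 0.2813]
tool_rot: [[-0.117, 0.993, -0.001], [0.993, 0.117, 0.001], [0.001, -0.001, -1.0]]
ft_force: [-0.5, -0.5, -0.3]
grip_width: 0.085
gripper_force: 0.0
```

```bash
python3 go.py .638 .2305 .097 6.6
```

```text
d tool [-0.0042  0.0013  0.1843]
pos [0.6364 0.2343 0.2813] yang 6.7 turn 0.1 f [-0.5 -0.5 -0.3] tq [-0.02 -0.03 -0.02] q6 3.4886746861117754 t 24.7 w 0.08501977983036682
```

>>> shift_gripper --segments "-0.16,0.052,1.6,0,0.085;0,0,1.6,0,0.085;0,0,1.6,0,0.085;0,0,1.6,0,0.085;0,0,0.96,0,0.085;0,0,0,0,0.085"

```text
time_s: 25.3
position: [0.6374, 0.2252, 0.0941]
tool_rot: [[-0.113, 0.994, -0.008], [0.994, 0.112, -0.001], [-0.001, -0.008, -1.0]]
ft_force: [0.1, -0.6, -0.1]
grip_width: 0.0847
gripper_force: 0.0
```

>>> shift_gripper --segments "0,0,0,0,0.005;0,0,0,0,0.005;0,0,0,0,0.005;0,0,0,0,0.005;0,0,0,0,0.005;0,0,0,0,0.005;0,0,0,0,0.005" --squeeze 60

```text
time_s: 26.0
position: [0.6395, 0.2265, 0.0989]
tool_rot: [[-0.115, 0.993, 0.002], [0.993, 0.115, 0.0], [0.0, 0.002, -1.0]]
ft_force: [1.9, -0.1, 3.0]
grip_width: 0.0109
gripper_force: 60.5
```

```bash
python3 go.py .638 .2305 .097 6.6
```

```text
d tool [ 0.0041 -0.001   0.0019]
pos [0.6395 0.2265 0.0989] yang 6.6 turn 0.0 f [ 1.9 -0.1  3. ] tq [ 0.03 -0.25 -0.05] q6 2.9157782345601806 t 26.0 w 0.010888639165584175
```

>>> shift_gripper --segments "0,0,-0.4,0,0.005;0,0,-1.2,0,0.005;0,0,-1.6,0,0.005;0,0,-1.6,0,0.005;0,0,-1.6,0,0.005;0,0,-1.2,0,0.005;0,0,0,3.3,0.005;0,0,0,3.3,0.005;0,0,0,0,0.005"

```text
time_s: 26.9
position: [0.6385, 0.2264, 0.2877]
tool_rot: [[0.115, 0.993, -0.002], [0.993, -0.115, -0.0], [-0.001, -0.002, -1.0]]
ft_force: [0.3, -0.4, -4.5]
grip_width: 0.0111
gripper_force: 59.3
```

```bash
python3 go.py .4966 -.2255 .285 -6.6
```

```text
d tool [-0.4653 -0.0887  0.0032]
pos [0.6385 0.2264 0.2877] yang -6.6 turn -0.0 f [ 0.3 -0.4 -4.5] tq [-0.02  0.01  0.02] q6 16.168135392267505 t 26.9 w 0.011139155265930676
```

>>> shift_gripper --segments "-1.16,-0.22,0,0,0.005;-1.16,-0.22,0,0,0.005;-1.16,-0.22,0,0,0.005;-1.16,-0.22,0,0,0.005;-1.16,-0.22,0,0,0.005;-1.16,-0.22,0,0,0.005;-1.16,-0.22,0,0,0.005;-1.16,-0.22,0,0,0.005;-1.16,-0.22,0,0,0.005;-1.16,-0.22,0,0,0.005"

```text
time_s: 27.9
position: [0.5502, -0.0562, 0.2879]
tool_rot: [[0.111, 0.994, -0.001], [0.994, -0.111, 0.0], [0.0, -0.001, -1.0]]
ft_force: [0.5, -0.6, -3.5]
grip_width: 0.0108
gripper_force: 59.4
```

>>> shift_gripper --segments "-1.16,-0.22,0,0,0.005;-1.16,-0.22,0,0,0.005;-1.16,-0.22,0,0,0.005;-1.16,-0.22,0,0,0.005;-1.16,-0.22,0,0,0.005;-1.16,-0.22,0,0,0.005;0,0,0,0,0.005;0,0,0,0,0.005"

```text
time_s: 28.7
position: [0.498, -0.2244, 0.2878]
tool_rot: [[0.113, 0.994, -0.001], [0.994, -0.113, 0.001], [0.001, -0.001, -1.0]]
ft_force: [0.1, 0.8, -3.4]
grip_width: 0.0107
gripper_force: 59.3
```

```bash
python3 go.py .4968 -.2247 .150 -6.6
```

Run:
```python
from h import *
grab("8")
im=cv2.imread("pics/raw_8_scene.png")
cv2.imwrite("pics/c13.png",cv2.resize(im[160:370,20:300],(800,600),interpolation=cv2.INTER_CUBIC))
```

```text
d tool [-0.0005 -0.0011  0.1378]
pos [ 0.498  -0.2244  0.2878] yang -6.5 turn 0.1 f [ 0.1  0.8 -3.4] tq [-0.01 -0.03  0.03] q6 -30.172285495023658 t 28.7 w 0.010705120113891893
```

View pics/c13.png

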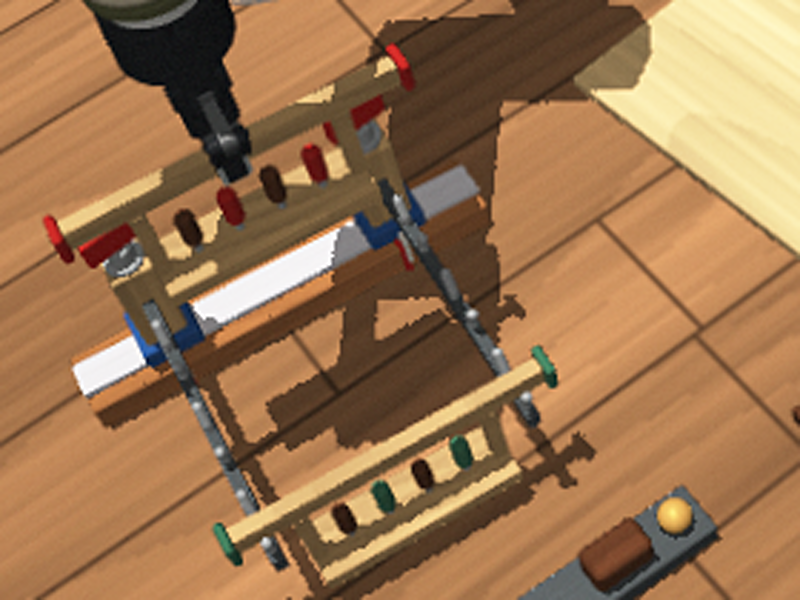

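c13: the green rack sits in pair 3. The red rack is level above pair 1, caps at (58,238) and (400,67). Lowering.

In the tool's units: 0.03 m is 1.2, 0.02 m is 0.8.

>>> shift_gripper --segments "-0.02,-0.044,0.8,0,0.005;0,0,1.2,0,0.005;0,0,1.2,0,0.005;0,0,1.2,0,0.005;0,0,0.8,0,0.005;0,0,0.312,0,0.005;0,0,0,0,0.005"

```text
time_s: 29.5
position: [0.4973, -0.224, 0.1499]
tool_rot: [[0.113, 0.994, -0.001], [0.994, -0.113, 0.001], [0.001, -0.001, -1.0]]
ft_force: [-0.1, 0.4, -4.3]
grip_width: 0.011
gripper_force: 59.3
```

```bash
python3 go.py .4968 -.2247 .118 -6.6
```

```text
d tool [-0.0008 -0.0004  0.0319]
pos [ 0.4973 -0.224   0.1499] yang -6.5 turn 0.1 f [-0.1  0.4 -4.3] tq [ 0.01 -0.   -0.02] q6 -30.200111490196136 t 29.5 w 0.01102573351945087
```

>>> shift_gripper --segments "0,0,0.32,0,0.005;0,0,0.32,0,0.005;0,0,0.32,0,0.005;0,0,0.24,0,0.005;0,0,0.08,0,0.005;0,0,0,0,0.005"

```text
time_s: 30.1
position: [0.4971, -0.2248, 0.1181]
tool_rot: [[0.115, 0.993, -0.0], [0.993, -0.115, 0.0], [0.0, -0.0, -1.0]]
ft_force: [-0.7, 0.5, -3.9]
grip_width: 0.0107
gripper_force: 59.3
```

```bash
python3 go.py .4968 -.2247 .1148 -6.6
```

```text
d tool [ 0.     -0.0003  0.0033]
pos [ 0.4971 -0.2248  0.1181] yang -6.6 turn 0.0 f [-0.7  0.5 -3.9] tq [-0.02 -0.02  0.05] q6 -30.185538923639328 t 30.1 w 0.01073573900977388
```

>>> shift_gripper --segments "0,0,0.06,0,0.005;0,0,0.06,0,0.005;0,0,0.02,0,0.005;0,0,0,0,0.005"

```text
time_s: 30.5
position: [0.4972, -0.2248, 0.1149]
tool_rot: [[0.115, 0.993, 0.0], [0.993, -0.115, -0.0], [-0.0, 0.0, -1.0]]
ft_force: [0.7, -0.2, -3.4]
grip_width: 0.0106
gripper_force: 59.5
```

>>> shift_gripper --segments "0,0,0.028,0,0.005;0,0,0.02,0,0.005;0,0,0,0,0.005"

```text
time_s: 30.8
position: [0.4973, -0.2248, 0.1148]
tool_rot: [[0.114, 0.993, 0.001], [0.993, -0.114, -0.001], [-0.001, 0.001, -1.0]]
ft_force: [-3.4, 2.6, 6.7]
grip_width: 0.0104
gripper_force: 61.0
```

Seated at the height predicted. Release, leave, and check.

In the tool's units: -0.04 m is -1.6, -0.02 m is -0.8.

>>> shift_gripper --segments "0,0,0,0,0.045;0,0,0,0,0.045;0,0,0,0,0.045;0,0,-0.8,0,0.045;0,0,-1.6,0,0.06;0,0,-1.6,0,0.06;0,0,-1.6,0,0.06;0,0,-1.6,0,0.06;0,0,0,0,0.06"

```text
time_s: 31.7
position: [0.4984, -0.2256, 0.2991]
tool_rot: [[0.115, 0.993, 0.008], [0.993, -0.114, -0.006], [-0.005, 0.009, -1.0]]
ft_force: [-0.3, -0.3, -0.4]
grip_width: 0.0603
gripper_force: 0.0
```

>>> shift_gripper --segments "1.8,0,0,0,0.06;1.8,0,0,0,0.06;1.8,0,0,0,0.06;1.8,0,0,0,0.06;1.8,0,0,0,0.06;1.8,0,0,0,0.06;1.8,0,0,0,0.06;1.8,0,0,0,0.06;1.8,0,0,0,0.06;0,0,0,0,0.06"

```text
time_s: 32.7
position: [0.5432, 0.182, 0.2925]
tool_rot: [[0.109, 0.994, -0.001], [0.994, -0.109, 0.001], [0.001, -0.001, -1.0]]
ft_force: [-0.5, -0.4, -0.2]
grip_width: 0.0597
gripper_force: 0.0
```

Run:
```python
from h import *
grab("9")
im=cv2.imread("pics/raw_9_scene.png");t=cv2.imread("pics/raw_9_top.png")
A=cv2.resize(im[160:370,20:230],(400,400),interpolation=cv2.INTER_CUBIC);B=cv2.resize(t[150:320,325:495],(400,400),interpolation=cv2.INTER_CUBIC)
cv2.imwrite("pics/c14.png",np.hstack([A,B]))
```

```text
(no output)
```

View pics/c14.png

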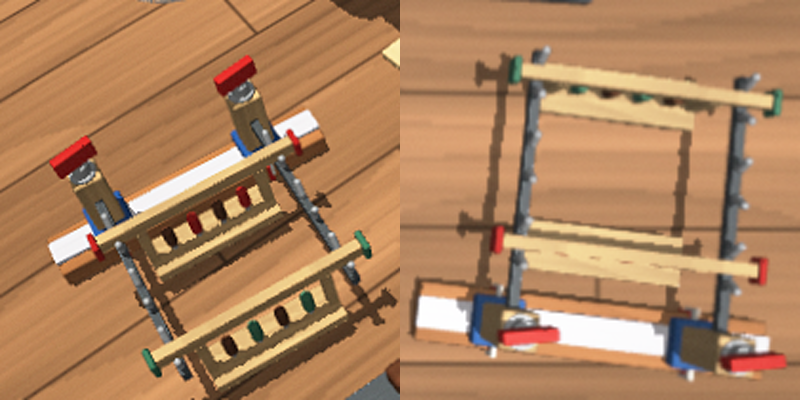

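Both racks sit on their hook pairs in both views (red caps (497,240), (762,270); green caps (516,70), (776,102)), and both pointers are on their lines.

>>> shift_gripper --segments "0,0,0,0,0.06;0,0,0,0,0.06;0,0,0,0,0.06;0,0,0,0,0.06;0,0,0,0,0.06" --quiet true

```text
ok
```

```bash
python3 -c "from rig import env; print(env.close_job())"
```

```text
the job is handed in; nothing more can be done
None
```

The job is handed in at about 33 s: both posts measured within about 1 mm of their red lines and clamped to about 1.37 rad, then both racks present hung (green on hook pair 3, red on pair 1), seated at the expected height, with the bystanders never approached.

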